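# Snap the missing glide onto an upturned footstool

### The job

One leg of the upturned footstool has lost its glide. Pick up the spare white glide from the table and press it straight down onto the bare stud until it clicks, then keep pressing until it sits fully home on the leg end; finish while still holding it there with a firm push of about 10 N, and leave the glue bottle, the mug and the hammer where they are.

Things in the scene. Friction and masses are not known exactly. Their poses are not given: they have to be found in the camera images.
- stool: wooden footstool lying fixed upside down (on a 340 x 250 mm sheet of cardboard), seat board 300 x 220 mm below, four round legs up, 34 mm thick at the end, 42 mm at most. Origin on the table under its middle; z up, y along its long side. It does not move. Three legs carry a glide, one has lost it: its stud is bare and its wood scuffed dark
- foot_1 (a point): centre of the flat end face of leg 1 (34 mm across, facing up, 198 mm above the table), at x -70, y +105 mm from the stool's middle; axes as the stool's. A steel stud stands up on it: 18 mm high, 14 mm thick, rounded nose, three spring-loaded balls at 9 mm height, 27 mm across over the balls
- foot_2 (a point): centre of the flat end face of leg 2 (34 mm across, facing up, 198 mm above the table), at x -70, y -105 mm from the stool's middle; axes as the stool's. A steel stud stands up on it: 18 mm high, 14 mm thick, rounded nose, three spring-loaded balls at 9 mm height, 27 mm across over the balls
- foot_3 (a point): centre of the flat end face of leg 3 (34 mm across, facing up, 198 mm above the table), at x +70, y -105 mm from the stool's middle; axes as the stool's. A steel stud stands up on it: 18 mm high, 14 mm thick, rounded nose, three spring-loaded balls at 9 mm height, 27 mm across over the balls
- foot_4 (a point): centre of the flat end face of leg 4 (34 mm across, facing up, 198 mm above the table), at x +70, y +105 mm from the stool's middle; axes as the stool's. A steel stud stands up on it: 18 mm high, 14 mm thick, rounded nose, three spring-loaded balls at 9 mm height, 27 mm across over the balls
- glide_1: a fitted glide, same make as the spare (white nylon cup 44 mm across, 26 mm high, dark felt sole on top), fixed on one of the four leg ends; which one differs from start to start. Origin: centre of its mouth rim, which lies on the leg end; z up
- glide_2: a fitted glide, same make as the spare (white nylon cup 44 mm across, 26 mm high, dark felt sole on top), fixed on one of the four leg ends; which one differs from start to start. Origin: centre of its mouth rim, which lies on the leg end; z up
- glide_3: a fitted glide, same make as the spare (white nylon cup 44 mm across, 26 mm high, dark felt sole on top), fixed on one of the four leg ends; which one differs from start to start. Origin: centre of its mouth rim, which lies on the leg end; z up
- spare_center (a point): centre (half-way up) of the loose spare glide: white nylon cup, 44 mm across, 26 mm high, about 30 g, dark felt sole on top, standing mouth down on the table (centre 13 mm above it); z up. Mouth 23 mm wide with a lip 4 mm thick, bore above it 30 mm wide. Seated, this centre is 13 mm above the foot point
- spare_glide: the spare glide by the centre of its mouth rim. Pressed on, it meets the balls when the rim is about 14 mm above the leg end; resistance rises to roughly 6 to 12 N within 3 mm, falls away (the click), then the balls pull the cup down (up to 12 N) until its rim lands hard on the leg end. The balls centre it: about 2 mm sideways is forgiven
- glue_center (a point): middle of a standing white glue bottle with an orange cap, 50 mm across, 150 mm high, this point 75 mm above its foot
- mug_center (a point): middle of a standing blue mug, 80 mm across, 90 mm high, this point 45 mm above its foot
- hammer_mid (a point): middle of a wooden-handled hammer lying flat on the table, about 10 mm above it
Mind the look-alikes: they are no part of the job. What is shaped like the spare_glide but blue or pink is not meant.

How it is judged (in metres and radians):
On the way, in this order (a step that is already met when the one before it is completed fails the run):
1. the spare glide is lifted clear of the table (height (world z) of spare_center above 0.06 m and contact force between the fingers and spare_glide above 1 N), for 0.2 s.
2. it has clicked over the bare stud and sits on the leg end (((horizontal distance between spare_center and foot_1 below 0.006 m and z of spare_center in the frame of foot_1 below 0.015 m) or (horizontal distance between spare_center and foot_2 below 0.006 m and z of spare_center in the frame of foot_2 below 0.015 m) or (horizontal distance between spare_center and foot_3 below 0.006 m and z of spare_center in the frame of foot_3 below 0.015 m) or (horizontal distance between spare_center and foot_4 below 0.006 m and z of spare_center in the frame of foot_4 below 0.015 m))), for 0.1 s.
At the end, for the whole second after the job is handed in: the spare glide is snapped home on the bare leg: centre within 6 mm sideways of the leg's axis and at most 15 mm above the leg end (13 when seated), upright within 0.1 rad; for the last second the fingers are on it (over 2 N) and press its rim on the leg end with over 5 N (((horizontal distance between spare_center and foot_1 below 0.006 m and z of spare_center in the frame of foot_1 below 0.015 m) or (horizontal distance between spare_center and foot_2 below 0.006 m and z of spare_center in the frame of foot_2 below 0.015 m) or (horizontal distance between spare_center and foot_3 below 0.006 m and z of spare_center in the frame of foot_3 below 0.015 m) or (horizontal distance between spare_center and foot_4 below 0.006 m and z of spare_center in the frame of foot_4 below 0.015 m)) and angle between spare_center's own z axis and vertical below 0.1 rad and contact force between spare_glide and stool above 5 N and contact force between the fingers and spare_glide above 2 N); the arm keeps its last pose, push and grip.
It fails at once if the glue bottle is knocked or pushed more than 30 mm from its place (distance of glue_center from where it was at the start of the episode above 0.03 m).
It fails at once if the mug is knocked or pushed more than 30 mm from its place (distance of mug_center from where it was at the start of the episode above 0.03 m).
It fails at once if the hammer is knocked or pushed more than 30 mm from its place (distance of hammer_mid from where it was at the start of the episode above 0.03 m).
It also fails if it takes over 51 s, if anything falls off the work surface, if the arm or the gripper's body presses on something with over 40 N, if the wrist force passes 120 N, or if a joint passes its speed limit or range.

### The arm

A 6-joint arm with a two-finger parallel gripper is mounted at the origin on the work surface. World frame = base frame: x ahead of the robot, y to its left, z up, the work surface at z = 0. Lengths are in m, angles in degrees, forces in N, time in s.
With the tool pointing down it reaches from about 0.275 to 0.75 m from the base axis. Payload 10.2 kg.
Tool frame: the origin (TCP) lies on the centre line of the jaws, within the pads' length; the fingertips stand 17 mm ahead of it and the grasp point (between the pads) lies 2 mm behind it; z points along the fingers, y is the line along which they close (so a half turn about z gives the same grasp; the last joint's range is limited). The gripper opens to 85 mm and grips with 20 to 120 N. Pads are 22 mm wide; open, the fingers measure 114 mm over their backs; the gripper's body (76 mm by 85 mm) begins 54 mm behind the grasp point. The pads swing forward as they close: fully open they stand 13 mm farther back than shut.
Start: joints at [54.064, 17.928, 85.812, -0, 76.261, -12.8], TCP at [0.206, 0.483, 0.222] pointing down, gripper open.
Joint ranges: [-168.41, 168.41], [-55.51, 124.54], [10.69, 146.95], [-70.63, 250.63], [1, 178], [-165.06, 165.06]. Speed limits (degrees/s): [136.94, 136.94, 172.46, 180, 180, 180].

### API

Orientations are given as a 3x3 rotation matrix whose columns are the frame's x, y, z axes.
In Python, from plant import r gives the robot as it stands.
- The arm moves only by the tool drive_tool, never from a script. Its arguments are lists of equal length, an entry for each row: "slide": the shift along the tool's x, y, z in m, a list of three; "rotation": the turn, a rotation vector about the tool's x, y, z in degrees, a list of three; "jaw": the closure, from -1 (fully open) to 1 (shut). In form: {"slide": [[dx, dy, dz], ...], "rotation": [[rx, ry, rz], ...], "jaw": [jaw, ...]}. A call has 1 to 12 rows; each row is the pose to reach, as a shift and turn from the pose commanded when the call began, along the tool's axes at that moment; what a row does not reach only later rows make up. A row lasts 1/8 s, in which the tool goes at most 62.5 mm and 10.7 degrees, less where a joint would pass 70% of its speed; a pose out of reach is approached as far as the arm can. A call with a gripper value outside its range is refused whole. The fingers move at their own pace and stop on an object; "newtons" is the grip in N (left out, the last holds). Time passes only in rows, so rows that repeat a pose let the fingers close. It gives the time, the measured TCP pose, the force, the opening and the grip force at its end, in the units of the state.
- r.sense(): the state, without advancing time (a new reading comes with each control period).
- r.snapshot(name): name is "scene" or "side" or "wrist"; returns a dict with "image" (400x640x3 uint8, red, green, blue), "range_z" (400x640 float32, m along the optical axis (not along the pixel's ray), 0 where there is no reading), "fx", "fy", "cx", "cy" (pixels), "D" ([k1, k2, p1, p2, k3] as OpenCV has them; the pictures are not rectified), "view" (4x4, takes a point from world to camera coordinates). Camera axes: x right, y down, z forward; pixel columns grow to the right and rows downward; lengths in m; the calibration is good to about 2 mm. A picture is of the moment at which its call begins.
- r.job_done(): hands the job in; it is judged then, once.
The state is a dict: "t": time; "q": joint angles; "dq": joint speeds; "effort": joint torques, N m; "tool_pos": TCP position; "tool_rot": TCP orientation; "wrist_force": force on the tool from outside, world axes, zero at the start; "wrist_torque": the same for the moment, N m; "opening": finger opening in m; "grip_force": force on a finger pad.
Only numpy, scipy, OpenCV 4.12 (cv2) and the standard library are available. Lean on these libraries where they do the work, as an engineer would, in place of code of your own. Each camera call takes 0.05 s, during which the arm holds its last target. There are 200 camera calls.

## Working session

There is one attempt and no reset: what is moved stays moved. The work goes in short steps, Python scripts to look and compute and a tool call to move; the robot and the scene stay as the last step left them, time stands still between calls to the robot, and variables do not carry over. Pictures are saved under pics/ and viewed, at most 10 in all, crops included, and the job is handed in when it is done.

Besides the shell and the picture viewer there is one more tool, called after ">>>" by a JSON object that holds its "name" and its "arguments". drive_tool: Moves the arm, as the interface text tells. Its arguments: {"type":"object","properties":{"slide":{"type":"array","items":{"type":"array","items":{"type":"number"}}},"rotation":{"type":"array","items":{"type":"array","items":{"type":"number"}}},"jaw":{"type":"array","items":{"type":"number"}},"newtons":{"type":"number"}},"required":["slide","rotation","jaw"]}

```bash
mkdir -p pics
cat > h.py <<'E'
import numpy as np, cv2
from plant import r
def snap(n):
    s=r.snapshot(n); s['K']=np.array([[s['fx'],0,s['cx']],[0,s['fy'],s['cy']],[0,0,1.]]); s['D']=np.array(s['D'],float); s['view']=np.array(s['view']); return s
def save(s,f): cv2.imwrite('pics/'+f,s['image'][:,:,::-1])
def pts(s):
    "world xyz of each pixel from range"
    h,w=s['range_z'].shape; u,v=np.meshgrid(np.arange(w),np.arange(h))
    n=cv2.undistortPoints(np.stack([u,v],-1).reshape(-1,1,2).astype(float),s['K'],s['D']).reshape(h,w,2)
    c=np.dstack([n,np.ones((h,w))])*s['range_z'][...,None]
    R,t=s['view'][:3,:3],s['view'][:3,3]; return (c-t)@R
def ray(s,uv,z):
    n=cv2.undistortPoints(np.array(uv,float).reshape(-1,1,2),s['K'],s['D']).reshape(-1,2)
    R,t=s['view'][:3,:3],s['view'][:3,3]; d=np.c_[n,np.ones(len(n))]@R; o=-R.T@t
    return o+d*((z-o[2])/d[:,2])[:,None]
def local(p):
    st=r.sense(); return (np.array(p)-st['tool_pos'])@np.array(st['tool_rot'])
E
python3 - <<'E'
from h import *
for n in('scene','side','wrist'):
    s=snap(n); save(s,n+'0.png'); np.savez('/tmp/'+n,**{k:s[k] for k in s}); print(n,-s['view'][:3,:3].T@s['view'][:3,3],(s['range_z']>0).mean())
st=r.sense(); print(st['tool_rot'],st['wrist_force'],st['t'])
E
```

```text
scene [ 0.89808753 -0.62781985  1.19382511] 0.99603125
side [ 0.15317499 -0.71227316  0.62874594] 0.996046875
wrist [0.12993674 0.51447444 0.37443113] 0.99608984375
[[-9.19566569e-01  3.92933914e-01 -5.13792865e-04]
 [ 3.92934208e-01  9.19566287e-01 -7.42558524e-04]
 [ 1.80690170e-04 -8.84718787e-04 -9.99999592e-01]] [ 0.42426547 -0.08909604  0.47496702] 0.15
```

View pics/scene0.png

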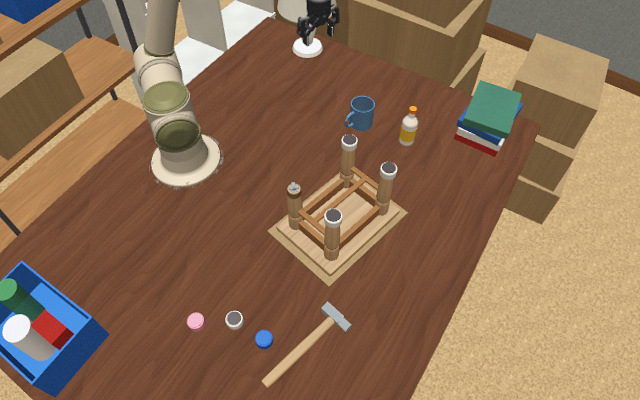

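View pics/side0.png

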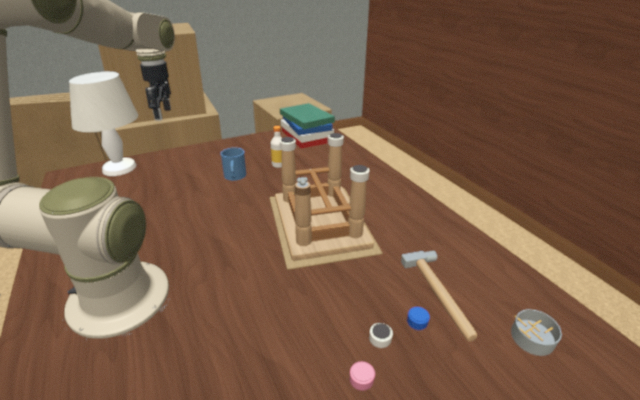

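Scene view: the spare (white with a dark sole) is at about (234,320), between the pink and blue look-alikes. The bare stud is at about (294,187) and the fitted glides are near (349,141), (388,169) and (333,215). In the side view the spare is at (381,334) and the stud at (303,182).

Run:
```python
from h import *
for n,sp,stud,gl in(('scene',(234,320),(294,187),[(349,141),(388,169),(333,215)]),('side',(381,334),(303,182),[(288,144),(335,138),(359,173)])):
    s=dict(np.load(f'/tmp/{n}.npz')); P=pts(s)
    print(n)
    def near(uv,z0,z1,rad):
        m=np.zeros(P.shape[:2],np.uint8); cv2.circle(m,uv,rad,1,-1)
        Q=P[(m>0)&(P[...,2]>z0)&(P[...,2]<z1)]; return len(Q),Q.mean(0).round(4),((Q.min(0)+Q.max(0))/2).round(4),np.ptp(Q,axis=0).round(3)
    print('spare',near(sp,.022,.03,12)); print('stud',near(stud,.192,.204,12),near(stud,.207,.23,12))
    for g in gl: print('gl',near(g,.219,.23,12))
    print('ray spare top',ray(s,[sp],.026),'stud',ray(s,[stud],.212))
```

```text
scene
spare (191, array([ 0.4763, -0.3517,  0.0261]), array([ 0.4756, -0.3508,  0.0259]), array([0.045, 0.045, 0.008]))
stud (88, array([ 0.4567, -0.0346,  0.1988]), array([ 0.454 , -0.0286,  0.1979]), array([0.034, 0.036, 0.01 ])) (51, array([ 0.4547, -0.0315,  0.2143]), array([ 0.4551, -0.0307,  0.2143]), array([0.024, 0.023, 0.014]))
gl (164, array([0.5011, 0.1732, 0.2255]), array([0.4993, 0.1757, 0.2244]), array([0.043, 0.044, 0.011]))
gl (186, array([0.6373, 0.1422, 0.2254]), array([0.6368, 0.1444, 0.2244]), array([0.044, 0.047, 0.011]))
gl (219, array([ 0.5908, -0.0618,  0.2253]), array([ 0.5898, -0.06  ,  0.2246]), array([0.043, 0.043, 0.01 ]))
ray spare top [[ 0.47979282 -0.35371606  0.026     ]] stud [[ 0.45743073 -0.03188216  0.212     ]]
side
spare (304, array([ 0.4733, -0.3538,  0.0249]), array([ 0.4741, -0.353 ,  0.0254]), array([0.043, 0.042, 0.007]))
stud (91, array([ 0.4499, -0.0373,  0.1967]), array([ 0.4527, -0.0335,  0.1975]), array([0.034, 0.031, 0.011])) (43, array([ 0.4508, -0.0337,  0.2107]), array([ 0.453 , -0.0333,  0.2112]), array([0.022, 0.02 , 0.008]))
gl (89, array([0.4971, 0.1696, 0.2223]), array([0.498 , 0.1715, 0.222 ]), array([0.042, 0.039, 0.006]))
gl (80, array([0.6337, 0.1395, 0.2223]), array([0.6352, 0.1408, 0.2219]), array([0.043, 0.037, 0.006]))
gl (133, array([ 0.5866, -0.0651,  0.2223]), array([ 0.5876, -0.0627,  0.222 ]), array([0.041, 0.041, 0.006]))
ray spare top [[ 0.46963828 -0.35937312  0.026     ]] stud [[ 0.44799359 -0.04592475  0.212     ]]
```

Run:
```python
from h import *
s=dict(np.load('/tmp/scene.npz'))
print('pink,blue',ray(s,[(195,321),(264,339)],.026)[:,:2].round(3),'mug,glue,hammer',ray(s,[(362,100)],.09).round(3),ray(s,[(412,110)],.15).round(3),ray(s,[(334,316),(267,382)],.01).round(3))
for p in [(.475,-.352,.222),(.475,-.352,.13),(.4525,-.0312,.3)]: print(local(p).round(3))
```

```text
pink,blue [[ 0.397 -0.41 ]
 [ 0.573 -0.353]] mug,glue,hammer [[0.392 0.466 0.09 ]] [[0.572 0.452 0.15 ]] [[ 0.687 -0.202  0.01 ]
 [ 0.638 -0.434  0.01 ]]
[-0.575 -0.662 -0.   ]
[-0.575 -0.662  0.092]
[-0.428 -0.376 -0.078]
```

>>> {"name": "drive_tool", "arguments": {"slide": [[-0.04,-0.04,-0.03],[-0.08,-0.09,-0.05],[-0.12,-0.135,-0.07],[-0.16,-0.18,-0.08],[-0.2,-0.23,-0.08],[-0.24,-0.275,-0.08],[-0.28,-0.32,-0.08],[-0.32,-0.365,-0.08],[-0.36,-0.41,-0.08],[-0.4,-0.46,-0.08],[-0.44,-0.505,-0.08],[-0.48,-0.55,-0.07]], "rotation": [[0,0,0],[0,0,0],[0,0,0],[0,0,0],[0,0,0],[0,0,0],[0,0,0],[0,0,0],[0,0,0],[0,0,0],[0,0,0],[0,0,0]], "jaw": [-1,-1,-1,-1,-1,-1,-1,-1,-1,-1,-1,-1], "newtons": 60}}

```text
t: 1.65
tool_pos: [0.432, -0.2139, 0.2921]
tool_rot: [[-0.919, 0.394, 0.001], [0.394, 0.919, -0.001], [-0.001, -0.0, -1.0]]
wrist_force: [0.9, 0.5, 0.1]
opening: 0.0858
grip_force: 0.0
```

>>> {"name": "drive_tool", "arguments": {"slide": [[-0.04,-0.045,0.04],[-0.08,-0.09,0.09],[-0.095,-0.112,0.13],[-0.095,-0.112,0.162],[-0.095,-0.112,0.162],[-0.095,-0.112,0.162],[-0.095,-0.112,0.162]], "rotation": [[0,0,0],[0,0,0],[0,0,0],[0,0,0],[0,0,0],[0,0,0],[0,0,0]], "jaw": [-1,-1,-1,-1,-1,-1,-1]}}

```text
t: 2.52
tool_pos: [0.4756, -0.352, 0.1321]
tool_rot: [[-0.92, 0.392, 0.002], [0.392, 0.92, -0.003], [-0.003, -0.001, -1.0]]
wrist_force: [-0.0, 0.5, -0.3]
opening: 0.0857
grip_force: 0.0
```

Run:
```python
from h import *
s=snap('wrist'); save(s,'w1.png'); P=pts(s)
st=r.sense(); print(st['t'],st['tool_pos'],np.round(st['tool_rot'],3).tolist(),st['wrist_force'])
im=s['image'].astype(int)
m=(P[...,2]>.021)&(P[...,2]<.031)&(np.hypot(P[...,0]-.475,P[...,1]+.352)<.035)
Q=P[m]; print(len(Q),Q.mean(0),(Q.min(0)+Q.max(0))/2,np.ptp(Q,axis=0))
c=(Q.min(0)+Q.max(0))/2; c[2]=.020; print('local',local(c))
```

```text
2.575 [ 0.47548196 -0.35200138  0.13180447] [[-0.92, 0.392, 0.002], [0.392, 0.92, -0.002], [-0.003, -0.001, -1.0]] [0.37894983 0.24963437 0.61020842]
1655 [ 0.47323282 -0.35068013  0.02638619] [ 0.47465248 -0.3511585   0.02525966] [0.04418176 0.0434961  0.00788983]
local [0.0013997  0.0005943  0.11180039]
```

View pics/w1.png

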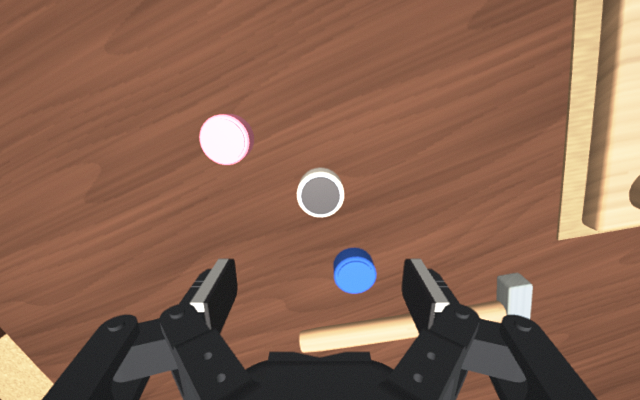

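The wrist view shows the spare at (320,193), with pink at (224,139) and blue at (355,271), both clear of the fingers' path. I'm descending and gripping.

>>> {"name": "drive_tool", "arguments": {"slide": [[0.001,0.001,0.03],[0.001,0.001,0.06],[0.001,0.001,0.09],[0.001,0.001,0.105],[0.001,0.001,0.112],[0.001,0.001,0.112],[0.001,0.001,0.112]], "rotation": [[0,0,0],[0,0,0],[0,0,0],[0,0,0],[0,0,0],[0,0,0],[0,0,0]], "jaw": [-1,-1,-1,-1,-1,-1,-1]}}

```text
t: 3.45
tool_pos: [0.4748, -0.351, 0.0189]
tool_rot: [[-0.92, 0.393, 0.001], [0.393, 0.92, -0.001], [-0.002, -0.001, -1.0]]
wrist_force: [0.0, 0.2, -0.1]
opening: 0.0853
grip_force: 0.0
```

>>> {"name": "drive_tool", "arguments": {"slide": [[0,0,0],[0,0,0],[0,0,0],[0,0,0],[0,0,0],[0,0,0],[0,0,0],[0,0,0]], "rotation": [[0,0,0],[0,0,0],[0,0,0],[0,0,0],[0,0,0],[0,0,0],[0,0,0],[0,0,0]], "jaw": [1,1,1,1,1,1,1,1], "newtons": 60}}

```text
t: 4.45
tool_pos: [0.4744, -0.3506, 0.0179]
tool_rot: [[-0.92, 0.393, -0.0], [0.393, 0.92, 0.0], [0.0, 0.0, -1.0]]
wrist_force: [0.3, -0.6, 0.2]
opening: -0.0001
grip_force: 0.0
```

Closed to zero, so the grasp missed. I'll look before doing anything else.

Run:
```python
from h import *
s=snap('scene'); t=snap('side'); w=snap('wrist')
a=cv2.resize(s['image'][220:380,150:390],(600,400)); b=cv2.resize(t['image'][250:400,290:515],(600,400))
cv2.imwrite('pics/m.png',cv2.resize(np.vstack([np.hstack([a,b]),np.hstack([cv2.resize(w['image'],(600,400)),a*0])]),(800,534))[:,:,::-1])
```

```text
(no output)
```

View pics/m.png

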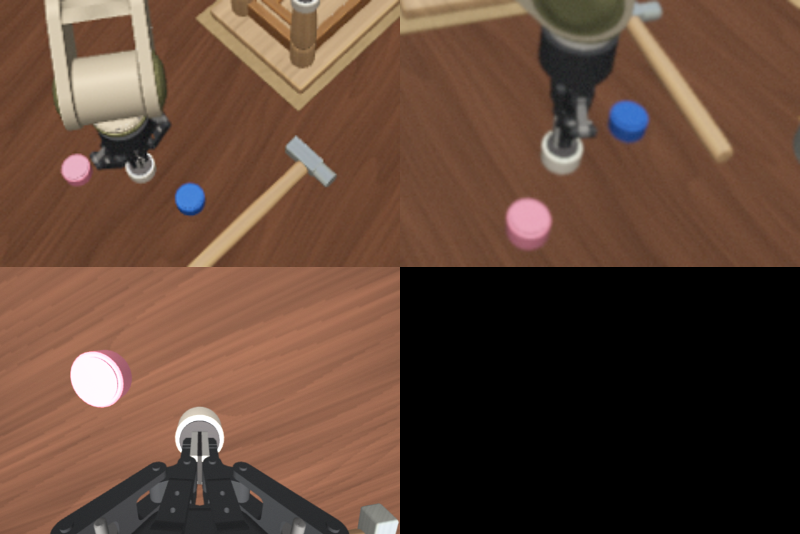

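The closed fingertips overlap the spare, seen at about (200,432) in the wrist tile. I need to measure whether they are beside it or above it.

Run:
```python
from h import *
st=r.sense(); print(st['t'],st['tool_pos'],st['wrist_force'],st['opening'])
for n in('scene','side','wrist'):
    s=snap(n);P=pts(s);im=s['image'].astype(int);g=im.mean(2)
    near=(np.hypot(P[...,0]-.475,P[...,1]+.352)<.06)
    m=near&(P[...,2]>.008)&(P[...,2]<.031)&(g>150)&(np.ptp(im,axis=2)<40)
    Q=P[m]; print(n,len(Q),Q.mean(0).round(4),((Q.min(0)+Q.max(0))/2).round(4),np.ptp(Q,axis=0).round(4))
    d=near&(g<90)&(np.ptp(im,axis=2)<25); D=P[d]; print(' dark',len(D),np.percentile(D[:,2],[0,1,5,20,50]).round(3) if len(D) else '')
    if n=='wrist':
        for v in range(240,330,8): print(v,P[v,296:345:8].round(3).tolist())
```

```text
4.6 [ 0.4744225  -0.35061204  0.01790494] [0.20707107 0.44128075 0.69983567] 6.653009756245725e-05
scene 63 [ 0.483  -0.3565  0.0251] [ 0.4787 -0.3505  0.025 ] [0.0393 0.0448 0.0117]
 dark 818 [0.028 0.039 0.068 0.096 0.161]
side 166 [ 0.467  -0.362   0.0204] [ 0.4743 -0.3531  0.0178] [0.0436 0.0435 0.0193]
 dark 1472 [0.024 0.025 0.042 0.116 0.167]
wrist 1625 [ 0.4624 -0.3461  0.0216] [ 0.4721 -0.3513  0.0181] [0.0402 0.044  0.0202]
 dark 33043 [0.027 0.047 0.075 0.087 0.103]
240 [[0.458, -0.358, 0.026], [0.459, -0.354, 0.028], [0.461, -0.35, 0.027], [0.463, -0.346, 0.027], [0.464, -0.342, 0.028], [0.467, -0.338, 0.026], [0.468, -0.334, 0.027]]
248 [[0.462, -0.36, 0.026], [0.464, -0.356, 0.028], [0.463, -0.351, 0.033], [0.464, -0.347, 0.034], [0.465, -0.343, 0.035], [0.471, -0.34, 0.027], [0.473, -0.336, 0.027]]
256 [[0.466, -0.362, 0.028], [0.464, -0.356, 0.036], [0.463, -0.35, 0.041], [0.464, -0.347, 0.043], [0.465, -0.343, 0.043], [0.471, -0.34, 0.035], [0.477, -0.337, 0.028]]
264 [[0.463, -0.359, 0.043], [0.464, -0.355, 0.044], [0.462, -0.35, 0.051], [0.464, -0.347, 0.05], [0.46
[... 732 characters left out ...]
-0.338, 0.076]]
304 [[0.459, -0.354, 0.081], [0.46, -0.351, 0.082], [0.462, -0.349, 0.081], [0.474, -0.351, 0.066], [0.464, -0.344, 0.08], [0.465, -0.341, 0.081], [0.465, -0.338, 0.082]]
312 [[0.46, -0.354, 0.085], [0.461, -0.352, 0.085], [0.464, -0.35, 0.082], [0.478, -0.353, 0.065], [0.464, -0.344, 0.085], [0.465, -0.341, 0.085], [0.466, -0.338, 0.086]]
320 [[0.455, -0.351, 0.095], [0.456, -0.349, 0.095], [0.472, -0.353, 0.076], [0.482, -0.354, 0.066], [0.467, -0.345, 0.085], [0.46, -0.34, 0.095], [0.461, -0.337, 0.096]]
328 [[0.455, -0.351, 0.099], [0.456, -0.349, 0.098], [0.475, -0.355, 0.077], [0.539, -0.378, 0.002], [0.478, -0.349, 0.077], [0.461, -0.34, 0.098], [0.462, -0.338, 0.098]]
```

The fingertips really are at z≈0.028 while the TCP reads 0.018, so the tool is about 27 mm shorter than stated. They closed above the glide, which has not moved. I'll open, go about 27 mm lower and regrip.

>>> {"name": "drive_tool", "arguments": {"slide": [[0,0,0],[0,0,0],[0,0,0],[0,0,0],[0,0,0],[0,0,0],[0,0,0.01],[0,0,0.018],[0,0,0.024],[0,0,0.027],[0,0,0.027],[0,0,0.027]], "rotation": [[0,0,0],[0,0,0],[0,0,0],[0,0,0],[0,0,0],[0,0,0],[0,0,0],[0,0,0],[0,0,0],[0,0,0],[0,0,0],[0,0,0]], "jaw": [-1,-1,-1,-1,-1,-1,-1,-1,-1,-1,-1,-1]}}

```text
t: 6.25
tool_pos: [0.4745, -0.3507, -0.0089]
tool_rot: [[-0.92, 0.393, 0.0], [0.393, 0.92, -0.0], [-0.0, -0.0, -1.0]]
wrist_force: [-0.4, 0.2, -0.5]
opening: 0.0851
grip_force: 0.0
```

>>> {"name": "drive_tool", "arguments": {"slide": [[0,0,0],[0,0,0],[0,0,0],[0,0,0],[0,0,0],[0,0,0],[0,0,0]], "rotation": [[0,0,0],[0,0,0],[0,0,0],[0,0,0],[0,0,0],[0,0,0],[0,0,0]], "jaw": [1,1,1,1,1,1,1]}}

```text
t: 7.12
tool_pos: [0.4747, -0.3509, -0.0085]
tool_rot: [[-0.92, 0.393, 0.001], [0.393, 0.92, -0.001], [-0.001, -0.0, -1.0]]
wrist_force: [-1.0, 0.9, 5.3]
opening: 0.0429
grip_force: 61.1
```

Gripped at 43 mm and 61 N. Next I lift and carry it above the bare stud.

>>> {"name": "drive_tool", "arguments": {"slide": [[0,0,-0.03],[0,0,-0.07],[0,0,-0.11],[0,0,-0.16],[0,0,-0.21],[0,0,-0.26],[0,0,-0.28],[0.02,0.03,-0.28],[0.04,0.07,-0.28],[0.06,0.11,-0.28],[0.08,0.15,-0.28],[0.1,0.19,-0.28]], "rotation": [[0,0,0],[0,0,0],[0,0,0],[0,0,0],[0,0,0],[0,0,0],[0,0,0],[0,0,0],[0,0,0],[0,0,0],[0,0,0],[0,0,0]], "jaw": [1,1,1,1,1,1,1,1,1,1,1,1], "newtons": 80}}

```text
t: 8.62
tool_pos: [0.4568, -0.1351, 0.2708]
tool_rot: [[-0.919, 0.393, 0.0], [0.393, 0.919, 0.0], [0.0, 0.0, -1.0]]
wrist_force: [-0.1, 0.0, 0.7]
opening: 0.0417
grip_force: 81.0
```

>>> {"name": "drive_tool", "arguments": {"slide": [[0.015,0.03,0],[0.03,0.06,0],[0.04,0.085,0],[0.046,0.0955,0],[0.046,0.0955,0],[0.046,0.0955,0],[0.046,0.0955,0.015],[0.046,0.0955,0.025],[0.046,0.0955,0.025],[0.046,0.0955,0.025],[0.046,0.0955,0.025]], "rotation": [[0,0,0],[0,0,0],[0,0,0],[0,0,0],[0,0,0],[0,0,0],[0,0,0],[0,0,0],[0,0,0],[0,0,0],[0,0,0]], "jaw": [1,1,1,1,1,1,1,1,1,1,1]}}

```text
t: 10.0
tool_pos: [0.4525, -0.0308, 0.2463]
tool_rot: [[-0.92, 0.393, 0.001], [0.393, 0.92, -0.0], [-0.001, 0.0, -1.0]]
wrist_force: [0.0, -0.1, -0.7]
opening: 0.0425
grip_force: 81.0
```

Run:
```python
from h import *
st=r.sense(); print(st['t'],st['tool_pos'],st['wrist_force'],st['opening'],st['grip_force'])
T=[]
for n in('scene','side'):
    s=snap(n);P=pts(s); 
    near=(np.hypot(P[...,0]-.4525,P[...,1]+.031)<.045)
    for a,b in((.15,.196),(.194,.203),(.203,.22),(.225,.25),(.25,.262)):
        Q=P[near&(P[...,2]>a)&(P[...,2]<b)]; print(n,a,len(Q), Q.mean(0).round(4),((Q.min(0)+Q.max(0))/2).round(4),np.ptp(Q,axis=0).round(3)) if len(Q) else 0
    u=cv2.projectPoints(np.array([[.4525,-.031,.225]]),cv2.Rodrigues(s['view'][:3,:3])[0],s['view'][:3,3],s['K'],s['D'])[0].ravel().astype(int)
    T.append(cv2.resize(s['image'][u[1]-50:u[1]+50,u[0]-40:u[0]+40],(400,500),interpolation=2)); print(u)
cv2.imwrite('pics/over.png',np.hstack(T)[:,:,::-1])
```

```text
10.0 [ 0.45252322 -0.03078644  0.2463224 ] [ 0.01068072 -0.1356357  -0.70617774] 0.04251146183862435 81.00676666712388
scene 0.15 155 [ 0.4611 -0.0396  0.1726] [ 0.4555 -0.0335  0.1732] [0.037 0.031 0.046]
scene 0.194 77 [ 0.4563 -0.0336  0.1993] [ 0.4536 -0.0296  0.1986] [0.035 0.037 0.009]
scene 0.203 59 [ 0.4553 -0.0317  0.2121] [ 0.4566 -0.0326  0.2115] [0.03  0.028 0.016]
scene 0.25 17 [ 0.4653 -0.0413  0.2604] [ 0.4605 -0.035   0.2592] [0.028 0.044 0.005]
[292 182]
side 0.15 278 [ 0.4473 -0.0433  0.1732] [ 0.4515 -0.0373  0.173 ] [0.035 0.027 0.046]
side 0.194 81 [ 0.4505 -0.037   0.1972] [ 0.4525 -0.0325  0.1981] [0.034 0.033 0.008]
side 0.203 57 [ 0.4506 -0.0345  0.2097] [ 0.453  -0.033   0.2095] [0.022 0.023 0.011]
side 0.25 44 [ 0.4449 -0.049   0.2587] [ 0.4519 -0.0458  0.2582] [0.041 0.033 0.007]
[302 173]
```

View pics/over.png

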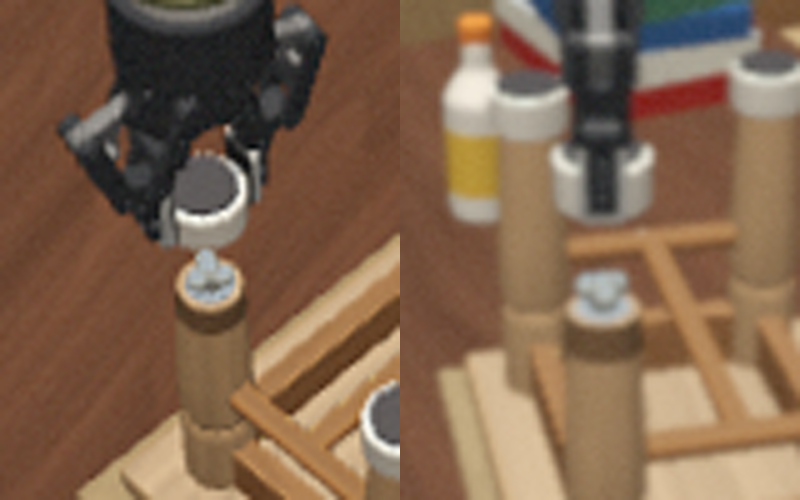

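The glide is held level above the bare stud: (205,200) over (208,280) in the left crop, (603,180) over (600,290) in the right. I'll measure the lateral offset with the same cameras.

Run:
```python
from h import *
for n in('scene','side'):
    s=snap(n);P=pts(s);im=s['image'].astype(int);g=im.mean(2)
    near=(np.hypot(P[...,0]-.4525,P[...,1]+.031)<.04)
    def fit(m,R):
        "visible side of a vertical cylinder of known radius -> axis xy"
        from scipy.optimize import least_squares
        Q=P[m]; return len(Q),least_squares(lambda c:np.hypot(Q[:,0]-c[0],Q[:,1]-c[1])-R,[.4525,-.031],loss='soft_l1',f_scale=.001).x.round(4),Q[:,2].min().round(3),Q[:,2].max().round(3)
    print(n,'glide',fit(near&(P[...,2]>.257)&(P[...,2]<.277)&(g>130)&(np.ptp(im,axis=2)<40),.022),'leg',fit(near&(P[...,2]>.17)&(P[...,2]<.194),.0175))
    w=near&(P[...,2]>.25)&(P[...,2]<.29)&(g>130); Q=P[w]; print(np.percentile(Q[:,2],[0,5,50,95,100]).round(4))
    t=near&(P[...,2]>.276)&(P[...,2]<.287)&(np.hypot(P[...,0]-.4525,P[...,1]+.031)<.028)&(P[...,2]<.286); Q=P[t]; print('top',len(Q),Q.mean(0).round(4),((Q.min(0)+Q.max(0))/2).round(4),np.ptp(Q,axis=0).round(3))
```

```text
scene glide (52, array([ 0.4526, -0.03  ]), np.float64(0.259), np.float64(0.277)) leg (74, array([ 0.4528, -0.0292]), np.float64(0.17), np.float64(0.194))
[0.2588 0.261  0.2768 0.2827 0.2847]
top 190 [ 0.4579 -0.0313  0.2818] [ 0.4573 -0.0325  0.2812] [0.036 0.052 0.01 ]
side glide (88, array([ 0.453 , -0.0329]), np.float64(0.257), np.float64(0.277)) leg (140, array([ 0.453 , -0.0312]), np.float64(0.17), np.float64(0.194))
[0.2559 0.2576 0.2715 0.2812 0.2866]
top 51 [ 0.4522 -0.0353  0.2795] [ 0.4532 -0.0342  0.2811] [0.043 0.049 0.01 ]
```

Only about 1 mm off, well within tolerance. Descending onto the balls.

>>> {"name": "drive_tool", "arguments": {"slide": [[0.0005,0.001,0.01],[0.0005,0.001,0.02],[0.0005,0.001,0.03],[0.0005,0.001,0.036],[0.0005,0.001,0.04],[0.0005,0.001,0.042],[0.0005,0.001,0.044],[0.0005,0.001,0.045]], "rotation": [[0,0,0],[0,0,0],[0,0,0],[0,0,0],[0,0,0],[0,0,0],[0,0,0],[0,0,0]], "jaw": [1,1,1,1,1,1,1,1]}}

```text
t: 11.2
tool_pos: [0.4527, -0.0295, 0.2018]
tool_rot: [[-0.92, 0.393, 0.002], [0.393, 0.92, -0.0], [-0.002, 0.001, -1.0]]
wrist_force: [-2.0, 1.6, 9.6]
opening: 0.0423
grip_force: 82.0
```

>>> {"name": "drive_tool", "arguments": {"slide": [[0,0,0.001],[0,0,0.002],[0,0,0.003],[0,0,0.004],[0,0,0.005],[0,0,0.005]], "rotation": [[0,0,0],[0,0,0],[0,0,0],[0,0,0],[0,0,0],[0,0,0]], "jaw": [1,1,1,1,1,1]}}

```text
t: 11.95
tool_pos: [0.452, -0.0294, 0.1953]
tool_rot: [[-0.92, 0.393, -0.001], [0.393, 0.92, 0.001], [0.001, 0.0, -1.0]]
wrist_force: [1.5, 2.2, -3.8]
opening: 0.0421
grip_force: 81.6
```

It clicked: 9.6 N of resistance turned into a downward pull. Continuing to seat it.

>>> {"name": "drive_tool", "arguments": {"slide": [[0,0,0.001],[0,0,0.002],[0,0,0.003],[0,0,0.004],[0,0,0.005],[0,0,0.005]], "rotation": [[0,0,0],[0,0,0],[0,0,0],[0,0,0],[0,0,0],[0,0,0]], "jaw": [1,1,1,1,1,1]}}

```text
t: 12.7
tool_pos: [0.4523, -0.0298, 0.1911]
tool_rot: [[-0.92, 0.393, 0.0], [0.393, 0.92, -0.001], [-0.0, -0.0, -1.0]]
wrist_force: [-0.7, -0.3, -2.2]
opening: 0.0423
grip_force: 82.2
```

>>> {"name": "drive_tool", "arguments": {"slide": [[0,0,0.0005],[0,0,0.001],[0,0,0.0015],[0,0,0.002],[0,0,0.002]], "rotation": [[0,0,0],[0,0,0],[0,0,0],[0,0,0],[0,0,0]], "jaw": [1,1,1,1,1]}}

```text
t: 13.32
tool_pos: [0.4524, -0.0297, 0.1896]
tool_rot: [[-0.92, 0.393, 0.001], [0.393, 0.92, -0.001], [-0.001, -0.0, -1.0]]
wrist_force: [-2.1, -0.4, 6.8]
opening: 0.0425
grip_force: 83.1
```

>>> {"name": "drive_tool", "arguments": {"slide": [[0,0,0.0005],[0,0,0.0005],[0,0,0.0005],[0,0,0.0005]], "rotation": [[0,0,0],[0,0,0],[0,0,0],[0,0,0]], "jaw": [1,1,1,1]}}

```text
t: 13.82
tool_pos: [0.4525, -0.0297, 0.1896]
tool_rot: [[-0.92, 0.393, 0.001], [0.393, 0.92, -0.001], [-0.001, -0.0, -1.0]]
wrist_force: [-4.7, 1.1, 9.8]
opening: 0.0421
grip_force: 83.6
```

Run:
```python
from h import *
for n in('scene','side','scene'):
    st=r.sense(); print(st['t'],np.round(st['tool_pos'],4),np.round(st['wrist_force'],2))
    s=snap(n)
    P=pts(s);im=s['image'].astype(int);g=im.mean(2)
    Q=P[(np.hypot(P[...,0]-.4525,P[...,1]+.031)<.026)&(P[...,2]>.195)&(P[...,2]<.24)&(g>130)&(np.ptp(im,axis=2)<40)]; print(len(Q),np.percentile(Q[:,2],[2,98]).round(4),((Q.min(0)+Q.max(0))/2).round(4))
```

```text
13.825 [ 0.4525 -0.0297  0.1896] [-4.69  1.13  9.77]
94 [0.2028 0.2272] [ 0.4631 -0.0298  0.2151]
13.875 [ 0.4525 -0.0297  0.1896] [-4.1  -0.02 11.6 ]
95 [0.1996 0.223 ] [ 0.4528 -0.037   0.2113]
13.925 [ 0.4525 -0.0297  0.1896] [-3.8   0.56 10.37]
94 [0.204  0.2273] [ 0.4633 -0.0301  0.2147]
```

```bash
python3 -c "
from plant import r
print(r.job_done())"
```

```text
the job is handed in; nothing more can be done
None
```

The spare glide clicked over the bare stud and sits home on the leg end; I handed the job in at about 14 s, still gripping it and pressing down with about 10 N (the verdict wasn't shown), after a first grasp that closed above the glide without moving it.

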